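Load a watch movement through the spring gate of the timing tester

TASK

Load the watch movement into the timing tester: with one finger push the orange spring gate open and hold it open, and with the other finger push the blue carrier along its lane through the gateway, far enough in that the gate can swing fully shut behind it once you take your hand away. Do not shove the gate open with the carrier or let the gate spring back on it; only push the carrier, never lift or tip it, and leave the glass dome, the red-capped pot and the black loupe where they stand.

Things in the scene. Friction and masses are not known exactly. Their poses are not given: they have to be found in the camera images.
- bay: Tester's loading bay, fixed: grey base plate 10 mm thick, x -100..210, y -43..189 mm. Origin at bench height, on the lane's centre line, in the shut gate's plane; x points through the gateway into the bay, y to the hinge side, z up (all positions here: bay frame). Lane along x: rails at y +-23.5 mm, 5 wide, tops 16 mm above the bench. No walls before the gate; open above.
- bay_end (a point): Middle of the top of the bay's white end wall where it crosses the lane, 50 mm above the bench: x 206, y 0. The wall spans x 202..210, y -41..124 mm. A white side wall (y -42..-36, x 0..205 mm) is as high; the lane floor between gate and end wall is green.
- console (a point): Centre of the top of the white console with orange display, fixed on the hinge side: x -30..210, y 127..187 mm, top 50 mm above the bench (55 at its knob).
- gate: Orange gate panel, 5 mm thick, lower edge 19 and upper 55 mm above the bench (passes over the rails). Origin on the vertical hinge axis: x 0, y 112 mm, 37 mm above the bench; steel post beside it, y 111..121, top 56. Shut it lies along -y across the lane, yaw equal to the bay's. It opens only inwards (free end to +x, counter-clockwise from above); yaw minus bay yaw = opening, at most 1.5 rad.
- gate_tip (a point): Top of the gate's black free end, 137 mm from the hinge axis, 55 mm above the bench; x 0, y -25 mm when shut. A damped spring shuts the gate in about 1 s: 0.15 N m shut, 0.25 wide open (some 6 N opens it 25 mm from the hinge). The free end sweeps a 137 mm circle about the hinge: it misses the carrier only if the carrier's centre is 122 mm or more past the gate plane.
- carrier: Blue block with a round steel and brass watch movement on top, loose in the lane: 36 mm long (x, along the lane), 38 wide, block 20 tall, 25 with the movement (31 across), about 90 g. Origin: centre of its underside, on the base plate 10 mm above the bench (block top at 30). 2 mm play each side between the rails, which guide it. Its centre starts 34 to 60 mm before the gate plane.
- dome: Amber glass dust dome with a knob, 60 mm across, 60 mm tall, on the bench; origin at the centre of its underside. Leave alone.
- pot: Small clear parts pot with a red cap, 42 mm across, 45 mm tall, on the bench; origin at the centre of its underside. Leave alone.
- loupe: Black eye loupe, 38 mm across, 32 mm tall, standing on the bench; origin at the centre of its underside. Leave alone.

How it is judged:
On the way, in this order (a step that is already met when the one before it is completed fails the run):
1. a finger has pushed the gate open (free end 30 mm or more inwards) before the carrier's centre reaches the gate plane (x of gate_tip in the frame of bay above 0.03 m and x of carrier in the frame of bay below 0 m and contact force between the fingers and gate above 0.3 N).
2. the carrier is pushed through the gateway while a finger holds the gate open (x of gate_tip in the frame of bay above 0.06 m and x of carrier in the frame of bay between 0.025 and 0.11 m and contact force between the fingers and gate above 0.3 N and contact force between the fingers and carrier above 0.02 N).
At the end, for the whole second after the job is handed in: The carrier stands flat and still in its lane inside the bay, its centre at least 118 mm past the gate plane, and the gate is shut behind it (free end within 8 mm of shut) (x of carrier in the frame of bay between 0.118 and 0.19 m and y of carrier in the frame of bay between -0.012 and 0.012 m and z of carrier in the frame of bay between 0.006 and 0.014 m and angle between carrier's own z axis and vertical below 0.1 rad and linear speed of carrier below 0.01 m/s and x of gate_tip in the frame of bay below 0.008 m); the robot touches nothing.
It fails at once if the carrier bears on the gate, or the gate on the carrier, with more than 0.7 N (contact force between carrier and gate above 0.7 N).
It fails at once if the carrier is lifted more than 8 mm off the base plate (z of carrier in the frame of bay above 0.018 m).
It fails at once if the carrier is tipped by more than 0.3 rad (angle between carrier's own z axis and vertical above 0.3 rad).
It fails at once if the dome, pot or loupe is moved more than 20 mm or knocked over (distance of any of dome, pot, loupe from where it was at the start of the episode above 0.02 m or angle between any of dome, pot, loupe's own z axis and vertical above 0.4 rad).
It also fails if it takes over 38 s, if anything falls off the work surface, if the arm or the gripper's body presses on something with over 40 N, if the wrist force passes 120 N, or if a joint passes its speed limit or range.

ROBOT

A 6-joint arm with a two-finger parallel gripper is mounted at the origin on the work surface. World frame = base frame: x ahead of the robot, y to its left, z up, the work surface at z = 0. Lengths are in m, angles in rad, forces in N, time in s.
With the tool pointing down it reaches from about 0.35 to 1 m from the base axis. Payload 7.1 kg.
Tool frame: the origin (TCP) lies between the finger pads; the fingertips stand 22 mm ahead of it and the grasp point (between the pads) lies 3 mm ahead of it; z points along the fingers, y is the line along which they close (so a half turn about z gives the same grasp; the last joint's range is limited). The gripper opens to 85 mm and grips with 20 to 120 N. Pads are 22 mm wide; open, the fingers measure 114 mm over their backs; the gripper's body (76 mm by 85 mm) begins 54 mm behind the grasp point. The pads swing forward as they close: fully open they stand 13 mm farther back than shut.
Start: joints at [-1.278, 0.423, 1.63, -0, 1.089, -0.019], TCP at [0.192, -0.595, 0.253] pointing down, gripper open.
Joint ranges: [-3, 3], [-0.9, 2.11], [0.09, 2.58], [-1.31, 4.45], [0.11, 2.69], [-2.54, 2.54]. Speed limits (rad/s): [2.39, 2.39, 3.01, 3.14, 3.14, 3.14].

INTERFACE

Orientations are given as a rotation vector (axis times angle).
In Python, from rig import manip gives the robot as it stands. The module is installed in compiled form; this text tells all that it offers. Calls block until the motion is done:
- manip.move_to(position, orientation): joint-space move of the TCP to a pose.
- manip.servo_line(position, orientation=None, rate=0.15): straight line of the TCP; orientation=None keeps the orientation; rate is the mean speed in m/s.
- manip.set_joints(angles): joint-space move.
- manip.command_gripper(opening, f_grip=None): finger opening in m; f_grip is the grip in N (None keeps the last); returns when the fingers have stopped.
- manip.hold(seconds).
- manip.solve_ik(position, orientation): joint angles nearest the present ones, or None.
- manip.camera(name): name is "side" or "top"; returns a dict with "image" (400x640x3 uint8, red, green, blue), "fx", "fy", "cx", "cy" (pixels), "k1" (the pictures are not rectified: a ray, as slopes to the right and down, at radius r is drawn at 1 + k1 r^2 times it, then the intrinsics apply), "cam_to_world" (4x4, takes a point from camera to world coordinates). Camera axes: x right, y down, z forward; pixel columns grow to the right and rows downward; lengths in m; the calibration is good to about 2 mm. A picture is of the moment at which its call begins. There is no depth.
A pose or a line that the arm cannot do raises manip.IKError and nothing moves.
- manip.sign_off(): hands the job in; it is judged then, once.
Readings, each from a call of its own:
- manip.get_time(): time.
- manip.get_joint_positions(): joint angles.
- manip.get_joint_vel(): joint speeds.
- manip.get_tau(): joint torques, N m.
- manip.get_position(): TCP position.
- manip.get_ee_rot(): TCP orientation.
- manip.get_contact_force(): force on the tool from outside, world axes, zero at the start.
- manip.get_torque(): the same for the moment, N m.
- manip.get_width(): finger opening in m.
- manip.get_grip_force(): force on a finger pad.
Only numpy, scipy, OpenCV 4.12 (cv2) and the standard library are available. Lean on these libraries where they do the work, as an engineer would, in place of code of your own. Each camera call takes 0.05 s, during which the arm holds its last target. There are 200 camera calls.

## Working session

There is one attempt and no reset: what is moved stays moved. The work goes in short steps, each a Python script; the robot and the scene stay as the last script left them, time stands still between calls to the robot, and variables do not carry over. Pictures are saved under pics/ and viewed, at most 10 in all, crops included, and the job is handed in when it is done.

```bash
mkdir -p pics; python3 - <<'E'
from rig import manip
import cv2,numpy as np,pickle
for n in("top","side"):
    c=manip.camera(n); pickle.dump(c,open(n+".pkl","wb"))
    cv2.imwrite(f"pics/{n}0.png",c["image"][:,:,::-1])
    print(n,c["fx"],c["fy"],c["cx"],c["cy"],c["k1"],np.round(c["cam_to_world"],3).tolist())
print(manip.get_time(),manip.get_ee_rot())
E
```

```text
top 374.0155253961867 374.0155253961867 322.942482092646 199.17652055191408 0.006552630898336663 [[-0.0, -0.996, 0.093, 0.552], [-1.0, 0.002, 0.024, 0.051], [-0.024, -0.093, -0.995, 0.748], [0.0, 0.0, 0.0, 1.0]]
side 379.76134913773956 379.76134913773956 323.14443716598043 202.35517706093282 0.0018807481224779547 [[0.992, -0.096, 0.086, 0.52], [-0.129, -0.717, 0.686, -0.501], [-0.004, -0.691, -0.723, 0.654], [0.0, 0.0, 0.0, 1.0]]
0.1 [-3.10214547e+00 -4.87586000e-01  2.77265015e-04]
```

View pics/top0.png

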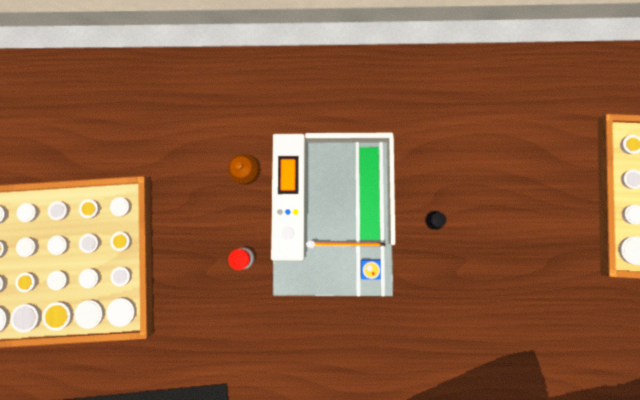

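View pics/side0.png

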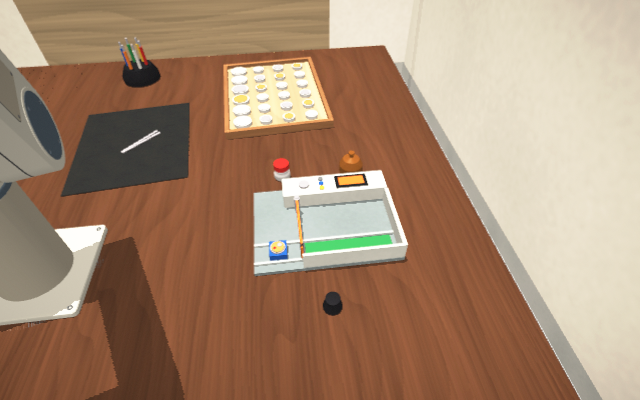

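The top view shows the bay with its x axis up the image. The gate lies from (309,243) to (383,244), the carrier is at (371,270), the dome at (243,168), the pot at (239,259) and the loupe at (436,220). The side view agrees, with the carrier at (278,249).

```bash
cat > h.py <<'E'
import numpy as np,cv2
def px2w(c,uv,z):
    K=np.array([[c["fx"],0,c["cx"]],[0,c["fy"],c["cy"]],[0,0,1]])
    n=cv2.undistortPoints(np.array(uv,float).reshape(-1,1,2),K,np.array([c["k1"],0,0,0,0]))[:,0]
    T=np.array(c["cam_to_world"]); d=np.c_[n,np.ones(len(n))]@T[:3,:3].T
    return T[:3,3]+d*((z-T[2,3])/d[:,2])[:,None]
def mask(c,lo,hi,roi):
    m=cv2.inRange(cv2.cvtColor(c["image"],cv2.COLOR_RGB2HSV),lo,hi)
    u0,u1,v0,v1=roi; o=np.zeros_like(m); o[v0:v1,u0:u1]=m[v0:v1,u0:u1]
    n,l,s,_=cv2.connectedComponentsWithStats(o)
    return ((l==1+np.argmax(s[1:,4]))*255).astype(np.uint8)
E
python3 - <<'E'
import pickle,numpy as np,cv2
from h import *
t=pickle.load(open("top.pkl","rb")); s=pickle.load(open("side.pkl","rb"))
def pts(m): return np.argwhere(m)[:,::-1].astype(float)
O=((5,120,100),(22,255,255));B=((100,120,60),(130,255,255));G=((50,120,60),(80,255,255))
for n,c,roi in(("top",t,(300,400,235,260)),("side",s,(285,310,185,262))):
    p=pts(mask(c,*O,roi)); print(n,"gate px",p.min(0),p.max(0),cv2.minAreaRect(p.astype(np.float32)))
    m=mask(c,*B,(350,400,255,290) if n=="top" else (260,300,235,265))
    h=cv2.convexHull(pts(m).astype(np.float32)); M=cv2.moments(h); cen=[M['m10']/M['m00'],M['m01']/M['m00']]
    print("carrier",cen,px2w(c,[cen],.028 if n=="top" else .023))
p=pts(mask(t,*G,(340,400,140,245))).astype(np.float32)
r=cv2.boxPoints(cv2.minAreaRect(p)); print("green",r.tolist(),px2w(t,r,.010).round(4).tolist())
# plate front edge: grey vs wood, and corners
hsv=cv2.cvtColor(t["image"],cv2.COLOR_RGB2HSV)
m=mask(t,(0,0,90),(179,70,255),(262,405,125,305))
m=cv2.morphologyEx(m,cv2.MORPH_OPEN,np.ones((3,3)))
p=pts(m); f=[]
for u in range(278,390,4):
    f.append([u,p[p[:,0]==u][:,1].max()+.5])
w=px2w(t,f,.010); k=np.polyfit(w[:,1],w[:,0],1); print("front edge slope",k, "corner px", p[p[:,1]>285].min(0),p[p[:,1]>285].max(0))
q=p[(p[:,1]>265)&(p[:,1]<292)]
for side in(np.min,np.max):
    e=[[side(q[q[:,1]==v][:,0])+(.5 if side is np.max else -.5),v] for v in np.unique(q[:,1])]
    w=px2w(t,e,.010); print("edge y",np.polyfit(w[:,0],w[:,1],1),w[:,1].mean(),w[:,0].mean())
e=[[u,p[p[:,0]==u][:,1].min()-.5] for u in range(312,390,4)]
w=px2w(t,e,.050); print("end wall far edge",np.polyfit(w[:,1],w[:,0],1),w.mean(0))
E
```

```text
top gate px [315. 242.] [380. 245.] ((347.5, 243.5), (3.0, 65.0), 90.0)
carrier [368.7148362235067, 267.6204238921002] [[ 0.48932919 -0.01855452  0.028     ]]
side gate px [296. 201.] [303. 257.] ((299.4939270019531, 228.94509887695312), (56.32008361816406, 2.981651544570923), 83.6598129272461)
carrier [278.3601070950468, 251.07764390896918] [[ 0.48623836 -0.02706781  0.023     ]]
green [[360.0, 147.0], [379.0, 147.0], [379.0, 239.0], [360.0, 239.0]] [[0.7264, -0.0057, 0.01], [0.7261, -0.0436, 0.01], [0.543, -0.041, 0.01], [0.543, -0.0039, 0.01]]
front edge slope [-0.00363829  0.43458972] corner px [273. 286.] [392. 295.]
edge y [0.0127591  0.16107617] 0.16702836934113405 0.46650583297583925
edge y [-0.01802619 -0.05751234] -0.06593251478642678 0.46710792298996817
end wall far edge [0.00698077 0.74500499] [0.74511816 0.01621219 0.05      ]
```

Bay origin is at about world (0.535, -0.023) with yaw near 0, and the carrier centre is at bay x ≈ -48. I'll set the hand above the start position and then lower it until it touches the plate.

```bash
cat >> h.py <<'E'
from scipy.spatial.transform import Rotation as Ro
OX,OY,YAW,D=.535,-.023,-.004,.0845
def pose(ax,ay,phi,z,sgn):
    """TCP pose with finger A at bay (ax,ay), finger B at A + D(sin phi, cos phi)"""
    s,c=np.sin(phi),np.cos(phi)
    b=Ro.from_euler("z",YAW).apply([ax+D/2*s,ay+D/2*c,0])
    y=Ro.from_euler("z",YAW).apply([s,c,0])*sgn; zz=np.array([0,0,-1.])
    R=np.c_[np.cross(y,zz),y,zz]
    return b+[OX,OY,z],Ro.from_matrix(R).as_rotvec()
E
python3 - <<'E'
from rig import manip
from h import *
import math
for sgn in(1,-1):
    for a,p in((-.09,52),(-.03,45),(.11,0)):
        q=manip.solve_ik(*pose(a,0,math.radians(p),.04,sgn)); print(sgn,a,p,None if q is None else np.round(q,2))
E
```

```text
1 -0.09 52 [-0.02  0.59  2.05 -0.    0.5  -0.68]
1 -0.03 45 [-0.01  0.63  1.93  0.    0.58 -0.79]
1 0.11 0 [ 0.01  0.73  1.67 -0.    0.74 -1.56]
-1 -0.09 52 [-0.02  0.59  2.05 -0.    0.5   2.46]
-1 -0.03 45 [-0.01  0.63  1.93  0.    0.58  2.35]
-1 0.11 0 [ 0.01  0.73  1.67 -0.    0.74  1.59]
```

```bash
python3 - <<'E'
from rig import manip
from h import *
import math
ph=math.radians(52)
manip.command_gripper(.07)
manip.move_to(*pose(-.09,0,ph,.14,1))
manip.servo_line(*pose(-.09,0,ph,.06,1))
f0=manip.get_contact_force()
z=.06
while z>.022:
    z-=.002; manip.servo_line(*pose(-.09,0,ph,z,1),rate=.04)
    f=manip.get_contact_force()-f0
    if f[2]>2: break
print("z",z,f,manip.get_position(),manip.get_width())
z+=.005; manip.servo_line(*pose(-.09,0,ph,z,1),rate=.05)
print(z,manip.get_contact_force()-f0,manip.get_time())
for n in("top","side"):
    c=manip.camera(n); r=c["image"][150:350,250:450] if n=="top" else c["image"][130:290,200:420]
    cv2.imwrite(f"pics/{n}1.png",cv2.resize(r[:,:,::-1],None,fx=3,fy=3,interpolation=cv2.INTER_CUBIC))
E
```

```text
z 0.023999999999999966 [-0.86581852  0.88090635  6.00021591] [0.47862253 0.00324234 0.0243173 ] 0.07030990706687454
0.028999999999999967 [-0.15932196  1.59194107  0.77147957] 8.2333
```

View pics/top1.png

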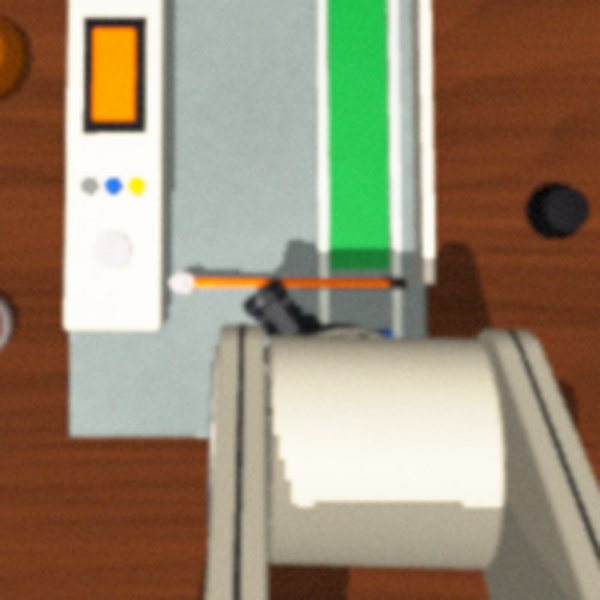

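View pics/side1.png

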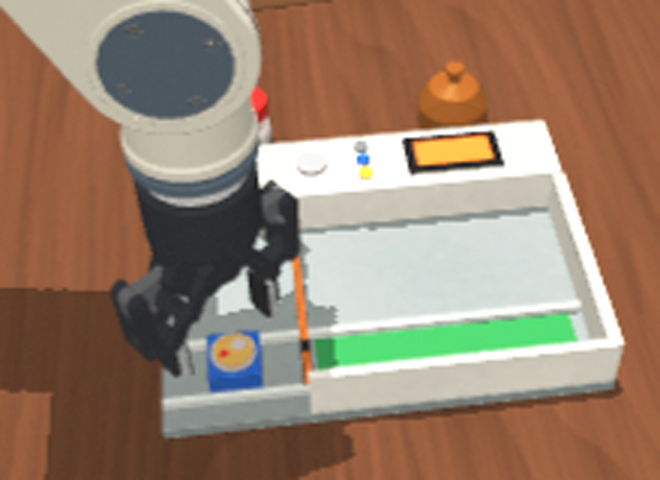

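The top crop shows finger B just short of the gate at crop pixel (265,300). The side crop shows finger A in the lane behind the carrier at (185,365), with the carrier at (235,358). Next I'll push, with finger B leading to open the gate.

```bash
python3 - <<'E'
from rig import manip
from h import *
import math
for a,p in((-.06,49),(-.03,45),(0,37),(.03,28)):
    manip.servo_line(*pose(a,0,math.radians(p),.031,1),rate=.05)
    print(a,manip.get_contact_force().round(1),manip.get_position().round(4),manip.get_time())
for n in("side",):
    c=manip.camera(n); r=c["image"][130:290,200:420]
    cv2.imwrite(f"pics/{n}2.png",cv2.resize(r[:,:,::-1],None,fx=3,fy=3,interpolation=cv2.INTER_CUBIC))
E
```

```text
-0.06 [-2.4 -0.1  2.2] [0.507  0.0048 0.031 ] 9.0583
-0.03 [-5.2  1.6  3.8] [0.535  0.0071 0.0311] 9.7667
0 [-4.9 -1.2  5.7] [0.5606 0.0105 0.0312] 10.4333
0.03 [-5.4 -1.5  5.8] [0.5846 0.014  0.0311] 11.075
```

View pics/side2.png

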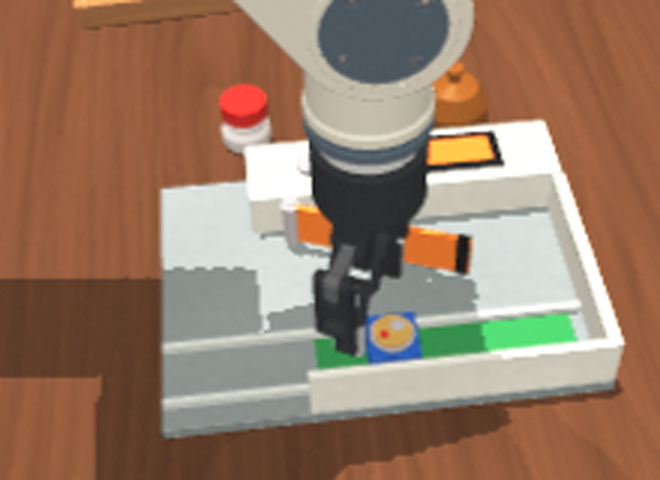

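The gate is held wide open, with its tip at (463,253). The carrier at (392,337) is through the gateway, with finger A right behind it. I'll carry on pushing and measure the carrier before letting go.

```bash
python3 - <<'E'
from rig import manip
from h import *
import math
for a,p in((.055,18),(.08,8),(.108,0)):
    manip.servo_line(*pose(a,0,math.radians(p),.031,1),rate=.05)
    print(a,manip.get_contact_force().round(1),manip.get_position().round(4),manip.get_time())
c=manip.camera("side"); r=c["image"][130:290,200:420]
m=mask(c,(100,120,60),(130,255,255),(300,400,220,275)); h=cv2.convexHull(np.argwhere(m)[:,::-1].astype(np.float32))
M=cv2.moments(h); print(px2w(c,[[M['m10']/M['m00'],M['m01']/M['m00']]],.023)-[OX,OY,0])
cv2.imwrite("pics/side3.png",cv2.resize(r[:,:,::-1],None,fx=3,fy=3,interpolation=cv2.INTER_CUBIC))
E
```

```text
0.055 [-4.7 -1.4  6.1] [0.6033 0.0167 0.0312] 11.6417
0.08 [ 0.3 -2.4  3.3] [0.6218 0.0182 0.0313] 12.15
0.108 [-3.7 -1.   4.2] [0.6427 0.0189 0.031 ] 12.7417
[[ 0.13555976 -0.00641721  0.023     ]]
```

View pics/side3.png

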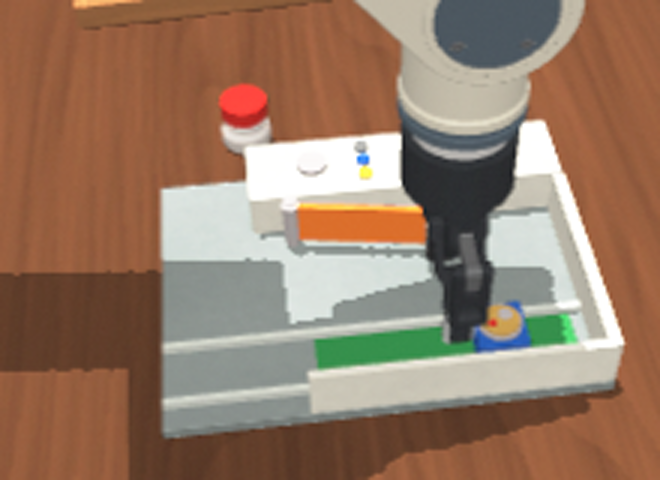

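The carrier at (502,327) is at bay x ≈ 136, beyond the 122 mm needed, and the gate is still held open. I'll back off 8 mm, lift straight up and check.

```bash
python3 - <<'E'
from rig import manip
from h import *
manip.servo_line(*pose(.1,0,0,.031,1),rate=.05)
manip.servo_line(*pose(.1,0,0,.16,1),rate=.1)
manip.move_to(*pose(-.12,0,0,.22,1)); manip.hold(1.5)
c=manip.camera("side"); r=c["image"][130:290,200:420]
m=mask(c,(100,120,60),(130,255,255),(300,400,220,275)); h=cv2.convexHull(np.argwhere(m)[:,::-1].astype(np.float32))
M=cv2.moments(h); print(px2w(c,[[M['m10']/M['m00'],M['m01']/M['m00']]],.023)-[OX,OY,0],manip.get_time())
cv2.imwrite("pics/side4.png",cv2.resize(r[:,:,::-1],None,fx=3,fy=3,interpolation=cv2.INTER_CUBIC))
E
```

```text
[[0.13308581 0.0009847  0.023     ]] 17.0
```

View pics/side4.png

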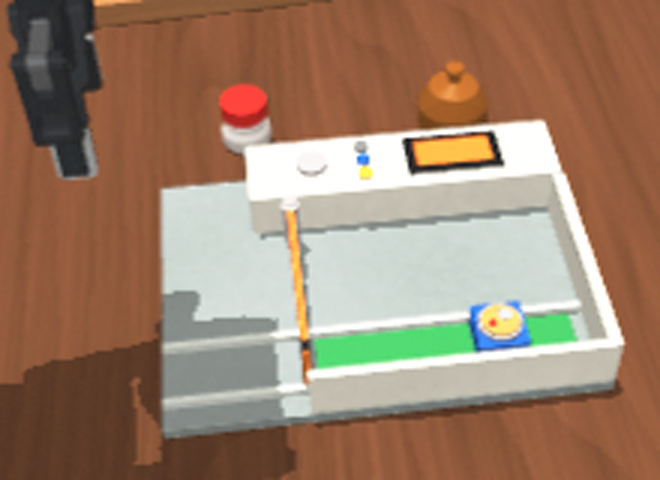

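The gate is shut, from (290,205) to (307,380), and the carrier is at (500,325). It looks slightly toward the hinge-side rail, so I'll take a closer look to check that it is flat.

```bash
python3 - <<'E'
from rig import manip
from h import *
import pickle
c=manip.camera("side"); t=manip.camera("top"); s0=pickle.load(open("side.pkl","rb")); t0=pickle.load(open("top.pkl","rb"))
z=lambda i,u,v:cv2.resize(i[v:v+40,u:u+55,::-1],None,fx=7,fy=7,interpolation=cv2.INTER_CUBIC)
a=np.hstack([z(s0["image"],252,228),z(c["image"],340,218)]); b=np.hstack([z(t0["image"],345,250),z(t["image"],345,152)])
cv2.imwrite("pics/cmp.png",np.vstack([a,b]))
m=mask(t,(100,120,60),(130,255,255),(350,400,150,220)); h=cv2.convexHull(np.argwhere(m)[:,::-1].astype(np.float32)); print(cv2.minAreaRect(h))
print(px2w(t,[cv2.minAreaRect(h)[0]],.03)-[OX,OY,0])
E
```

```text
((368.5, 173.0), (18.0, 19.0), 90.0)
[[0.13534204 0.00293577 0.03      ]]
```

View pics/cmp.png

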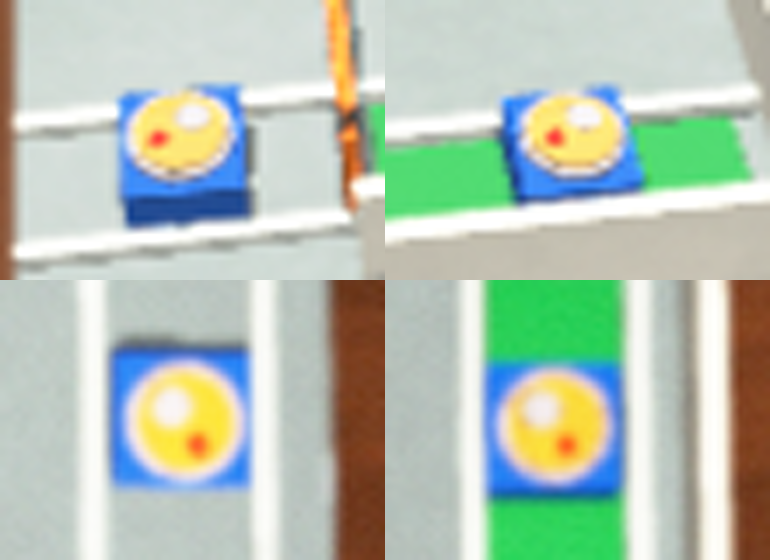

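The comparison crops show the carrier flat and square between the rails at (553,430), just nearer the hinge-side rail, at bay x ≈ 0.135. I'm handing it in.

```bash
python3 -c "
from rig import manip
print(manip.sign_off())"
```

```text
the job is handed in; nothing more can be done
None
```

The job is handed in: the carrier sits flat in its lane about 135 mm past the gate plane with the gate shut behind it, and the hand is clear; sign-off returned no verdict.

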